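# Snap a fuse into the test block and switch it on

## Robot

A 6-joint arm with a two-finger parallel gripper is mounted at the origin on the work surface. World frame = base frame: x ahead of the robot, y to its left, z up, the work surface at z = 0. Lengths are in mm, angles in rad, forces in N, time in s.
With the tool pointing down it reaches from about 300 to 775 mm from the base axis. Payload 14.6 kg.
Tool frame: the origin (TCP) lies between the finger pads; the fingertips stand 19 mm ahead of it and the grasp point (between the pads) is the TCP; z points along the fingers, y is the line along which they close (so a half turn about z gives the same grasp; the last joint's range is limited). The gripper opens to 94 mm and grips with 3 to 60 N. Pads are 16 mm wide; open, the fingers measure 119 mm over their backs; the gripper's body (75 mm by 177 mm) begins 78 mm behind the grasp point.
Start: joints at [-1.361, 0.3, 1.521, -0, 1.321, -0.067], TCP at [150.297, -529.056, 224.446] pointing down, gripper open.
Joint ranges: [-3.03, 3.03], [-0.79, 2.21], [0.23, 2.52], [-1.04, 4.18], [0, 3.07], [-2.55, 2.55]. Speed limits (rad/s): [2.22, 2.22, 2.57, 3.14, 3.14, 3.14].

## Interface

Orientations are given as [roll, pitch, yaw] about the fixed x, y, z axes, in that order (R = Rz(yaw) Ry(pitch) Rx(roll)).
In Python, from cell import monitor, imaging, job, find_in, trace gives the robot as it stands. The module is installed in compiled form; this text tells all that it offers.
- The arm moves only by the tool arm_command, never from a script. Its argument "steps" is a list of rows, each a list of 5 numbers: the opening, from 0 (shut) to 1 (fully open), then the shift along the tool's x, y, z in mm, then the turn about the tool's z in degrees. In form: [[gripper, dx, dy, dz, turn], ...]. A call has 1 to 20 rows; each row is the pose to reach, as a shift and turn from the pose commanded when the call began, along the tool's axes at that moment; what a row does not reach only later rows make up. A row lasts 1/8 s, in which the tool goes at most 62.5 mm and 10.7 degrees, less where a joint would pass 70% of its speed; a pose out of reach is approached as far as the arm can. A call with a gripper value outside its range is refused whole. The fingers move at their own pace and stop on an object; "force" is the grip in N (left out, the last holds). Time passes only in rows, so rows that repeat a pose let the fingers close. It gives the time, the measured TCP pose, the force, the opening and the grip force at its end, in the units of the state.
- monitor.read_state(): the state, without advancing time (a new reading comes with each control period).
- imaging.camera(name): name is "side" or "top"; returns a dict with "img" (480x640x3 uint8, red, green, blue), "mtx" (3x3 intrinsics, pixels), "view" (4x4, takes a point from world to camera coordinates). Camera axes: x right, y down, z forward; pixel columns grow to the right and rows downward; lengths in mm; the calibration is good to about 2 mm. A picture is of the moment at which its call begins. There is no depth.
- job.sign_off(): hands the job in; it is judged then, once.
Trained networks look in a picture, given as the dict that the camera call returned (one of the last four; its "shot" number tells which), for a name from the list of things; names that differ only in an ending like _2 or _b are one class to them, and where a whole thing is asked for, a point or a joint stands for the part that bears it (a point fixed in the world has none). Each returns a list of dicts, best first, with "p" (0 to 1); they miss things now and then, are a little off and sometimes report something else, mostly with a low value. They report only what shows in the picture. A call takes as long as a camera call. They do not tell look-alikes from the thing itself.
- find_in(picture, target): "rect" ([centre column, centre row, width, height] in pixels, round what is visible of it).
- trace(picture, target): "region" (480x640 bool, what is visible of it) and "rect" ([centre column, centre row, width, height] in pixels, round what is visible of it).
The state is a dict: "clock": time; "joints": joint angles; "qd": joint speeds; "effort": joint torques, N m; "eef_pos": TCP position; "eef_rot": TCP orientation; "wrist_force": force on the tool from outside, world axes, zero at the start; "moment": the same for the moment, N m; "finger_gap": finger opening in mm; "finger_force": force on a finger pad.
Only numpy, scipy, OpenCV 4.12 (cv2) and the standard library are available. Lean on these libraries where they do the work, as an engineer would, in place of code of your own. Each camera call takes 0.05 s, during which the arm holds its last target. There are 200 camera calls.

## Task

Take the blue fuse from the rack and press it gently, no harder than the clips need, down into the two spring clips of the test block until both have snapped around its brass caps and it sits fully home; let go of it and then throw the block's red lever all the way over to its other side. Leave the orange fuse in the rack and do not knock over the solder spools or the flux bottle.

Things in the scene. Friction and masses are not known exactly. Their poses are not given: they have to be found in the camera images.
- fuse_blue: Cartridge fuse to be loaded, a straight cylinder 21 mm in diameter and 80 mm long, 60 g more or less, blue barrel with an 18 mm brass cap at each end. Origin at its centre; its own y axis runs along its length. It starts lying level in one of the rack's two places (drawn afresh), its axis 45 mm above the bench.
- fuse_orange: A fuse of the wrong rating, same size, orange barrel, lying in the rack's other place, parallel, 80 mm away from the blue one (axis to axis). Stays where it is.
- rack: Fixed grey rack, 160 mm (x) by 90 mm (y), base 8 mm thick, origin at the centre of its underside. Two places at x = -40 and +40 mm; the fuses lie along its y, each on two 12 mm wide V blocks under its ends (33 mm either side of the middle); the middle 54 mm of each fuse is free all round, down to the base.
- block: Fixed fuse test block: grey base 120 mm (x) by 210 mm (y, -65 to +145), 14 mm thick; origin on the bench under the middle between its two clips. The fuse goes in along the block's y. The clips stand on a black carrier bar (30 mm wide in x, top 24 mm below the axis of a seated fuse) whose height differs by up to 12 mm up or down from start to start and is not measured: find it by feel.
- seat (a point): Where a seated fuse's centre lies with the carrier at middle height: on the block's z axis, 62 mm above the bench, axes as the block's. The true seated centre is up to 12 mm straight above or below. The seat is a rigid V. The middle 52 mm between the clips is free for gripper fingers. The fuse cracks if its contact forces on the block (springs and seat) add up to 60 N, reached by a push of 25 to 30 N once home.
- mouth_a (a point): Middle of clip A's mouth with the carrier at middle height: y = -32 mm, 5 mm above point seat. Each clip is a pair of brass spring fingers, 12 mm wide in y, facing each other across x; lips 14 mm apart, flared above. An unsnapped fuse rests on them about 14 mm above its seated height.
- mouth_b (a point): The same for clip B, y = +32 mm. Snapping the fuse into both clips takes a push of about 8 to 10 N in all; when its axis is past the lips, about 5 mm above home, the force drops and the springs pull it home, where resistance rises steeply.
- clip_a_r (a joint): Spring finger of clip A (y = -32 mm) on its +x side: how far it is bent outward, rad. 0 relaxed, about 0.16 with the fuse's axis level with the lips, about 0.09 with the fuse home (range 0 to 0.35).
- clip_b_l (a joint): Spring finger of clip B (y = +32 mm) on its -x side; reads likewise.
- isolator (a joint): Red-knobbed lever on the block, rad: near 0 = off (leans to the block's -x, towards the robot), 1.0 = on (over to +x). Pivot at x = 0, y = 110 mm, 36 mm above the bench, axis along the block's y; rod 55 mm; stays where left; moves with 1 to 2 N at the knob. Its grey housing, 70 mm (x) by 50 mm (y), reaches 39 mm above the bench, its pivot boss 49 mm.
- isolator_tip (a point): Centre of the lever's red ball knob, 26 mm in diameter.
- spool_big: Solder spool standing on end, 64 mm diameter, 48 mm high, origin at its underside; keep it standing.
- spool_small: Solder spool standing on end, 50 mm diameter, 40 mm high, origin at its underside; keep it standing.
- flux_bottle: Clear flux bottle with a red cap, 56 mm diameter, 140 mm high, origin at its underside; keep it standing.
Mind the look-alikes: they are no part of the job. Leave any green or pink look-alike of the fuse_blue alone.

How it is judged:
By the outcome, as a careful person would: the job done as asked, in the order asked, and still so for the second after the job is handed in, with the robot touching nothing.
It also fails if it takes over 62 s, if anything falls off the work surface, if the arm or the gripper's body presses on something with over 40 N, if the wrist force passes 120 N, or if a joint passes its speed limit or range.

## Working session

There is one attempt and no reset: what is moved stays moved. The work goes in short steps, Python scripts to look and compute and a tool call to move; the robot and the scene stay as the last step left them, time stands still between calls to the robot, and variables do not carry over. Pictures are saved under pics/ and viewed, at most 10 in all, crops included, and the job is handed in when it is done.

Besides the shell and the picture viewer there is one more tool, called after ">>>" in YAML: its name, and indented under it one key for each argument. arm_command: Moves the arm, as the interface text tells. Its arguments: {"type":"object","properties":{"steps":{"type":"array","items":{"type":"array","items":{"type":"number"}}},"force":{"type":"number"}},"required":["steps"]}

```bash
mkdir -p pics
cat > h.py <<'E'
import numpy as np, cv2
from cell import monitor, imaging, job, find_in, trace
def ray(p,uv):
    V=p["view"];R=V[:3,:3];t=V[:3,3]
    d=R.T@np.linalg.inv(p["mtx"])@np.array([uv[0],uv[1],1.]);return -R.T@t,d
def onz(p,uv,z):
    c,d=ray(p,uv);return c+d*(z-c[2])/d[2]
def proj(p,X):
    X=np.atleast_2d(X);c=X@p["view"][:3,:3].T+p["view"][:3,3];q=c@p["mtx"].T;return q[:,:2]/q[:,2:]
def tri(p1,u1,p2,u2):
    A=[];b=[]
    M=np.zeros((3,3));v=np.zeros(3)
    for p,u in((p1,u1),(p2,u2)):
        c,d=ray(p,u);d/=np.linalg.norm(d);P=np.eye(3)-np.outer(d,d);M+=P;v+=P@c
    return np.linalg.solve(M,v)
def save(p,n,crop=None,s=1):
    im=p["img"][:,:,::-1]
    if crop: im=im[crop[1]:crop[3],crop[0]:crop[2]]
    cv2.imwrite("pics/"+n,cv2.resize(im,None,fx=s,fy=s,interpolation=cv2.INTER_CUBIC))
E
python3 - <<'E'
from h import *
t=imaging.camera("top");s=imaging.camera("side")
save(t,"t0.png");save(s,"s0.png")
for n,p in(("top",t),("side",s)):
    print(n,"cam",ray(p,(320,240))[0].round())
    for k in("fuse_blue","rack","block","isolator_tip","mouth_a","spool_big","spool_small","flux_bottle"):
        try:
            for d in find_in(p,k)[:4]: print(k,round(d["p"],2),np.round(d["rect"],1),onz(p,d["rect"][:2],45).round()[:2])
        except Exception as e: print(k,e)
st=monitor.read_state();print(st["eef_pos"],st["eef_rot"],st["wrist_force"])
E
```

```text
top cam [ 463.   43. 1004.]
fuse_blue 0.81 [310.7 299.6  34.6  32.1] [522.  50.]
fuse_blue 0.73 [239.3 321.2  44.7  14.3] [480. 181.]
fuse_blue 0.68 [161.2 251.1  27.1  44.2] [609. 335.]
fuse_blue 0.56 [171.8 315.9  23.1  40.2] [488. 307.]
rack 0.94 [242.4 300.   55.4  87.2] [519. 177.]
block 0.74 [409.8 303.3 118.4  83.2] [ 519. -135.]
isolator_tip 0.44 [379.5 319.1  11.3  12.3] [489. -79.]
mouth_a 0.79 [410.2 301.9 120.8  83.3] [ 521. -136.]
spool_big 0.6 [326.  183.2  27.7  34.1] [748.  24.]
spool_small 0.62 [260.  175.3  25.   30.6] [762. 153.]
flux_bottle 0.83 [410.3 178.   37.2  41.8] [ 762. -140.]
side cam [285. 545. 864.]
fuse_blue 0.98 [337.3 367.6  33.4  45.4] [485. 184.]
fuse_blue 0.9 [357.6 308.6  10.2  42.9] [517.  71.]
fuse_blue 0.77 [210.9 417.6  37.6  51.6] [597. 360.]
fuse_blue 0.62 [284.6 442.4  53.2  17.1] [483. 328.]
rack 0.76 [317.6 369.9 110.   83.5] [509. 205.]
rack 0.26 [336.3 367.2  30.8  40.8] [487. 184.]
rack 0.16 [266.2 240.2  34.5  38.3] [740.  39.]
block 0.66 [408.3 240.8  85.8 111.2] [ 518. -112.]
isolator_tip 0.7 [337.1 368.   33.   46.2] [485. 185.]
mouth_a 0.96 [409.2 240.9  85.9 108.5] [ 516. -113.]
spool_big 0.69 [264.9 241.4  33.8  40. ] [740.  43.]
spool_small 0.98 [215.1 284.9  29.   30.7] [751. 172.]
flux_bottle 0.76 [314.9 176.2  31.5  65.7] [ 762. -156.]
[ 150.30090092 -529.0568667   224.43703488] [-3.14156844e+00 -1.34317239e-05  2.76828492e-01] [ 0.57760753 -0.83576385 -0.06459681]
```

View pics/t0.png

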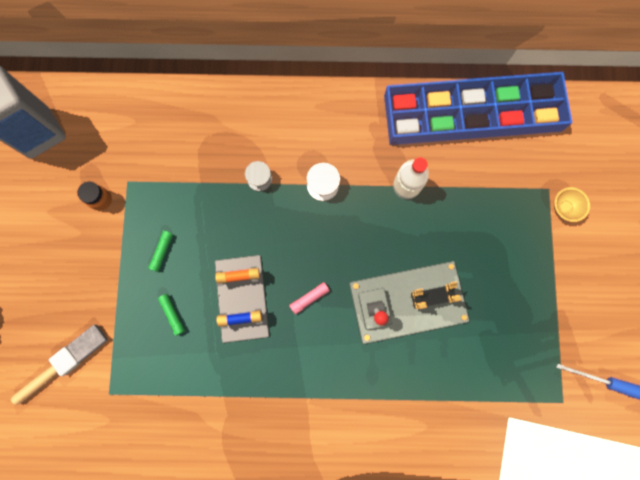

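View pics/s0.png

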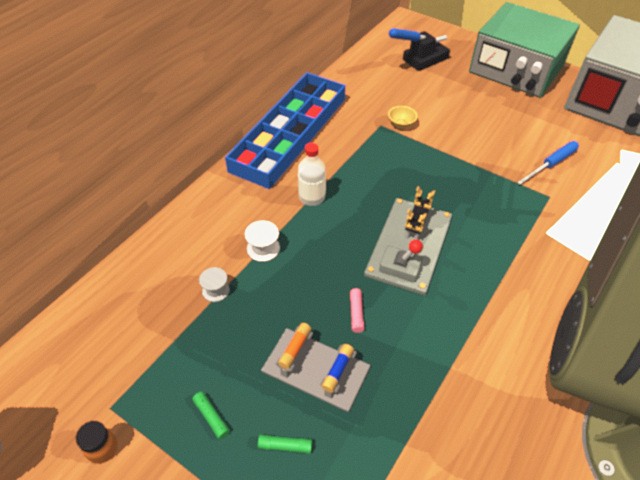

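Top view: blue fuse at (240,319), the orange one at (238,276), block with corners about (350,282), (459,262), (469,320), (366,342), red knob at (381,318). Side view: blue at (338,368), knob at (416,246), clips near (420,210). The green and pink fuses are decoys. Next I fit the poses more precisely.

```bash
cat > m.py <<'E'
from h import *
t=imaging.camera("top");s=imaging.camera("side")
def blob(p,mask,box):
    m=np.zeros_like(mask);x0,y0,x1,y1=box;m[y0:y1,x0:x1]=mask[y0:y1,x0:x1]
    n,l,st,c=cv2.connectedComponentsWithStats(m.astype(np.uint8));k=1+np.argmax(st[1:,4]);return c[k],st[k],l==k
def hsv(p): return cv2.cvtColor(p["img"],cv2.COLOR_RGB2HSV)
def blue(p): h=hsv(p);return (h[...,0]>105)&(h[...,0]<135)&(h[...,1]>130)&(h[...,2]>60)
def red(p): h=hsv(p);return ((h[...,0]<6)|(h[...,0]>174))&(h[...,1]>150)&(h[...,2]>80)
bt,_,mt=blob(t,blue(t),(205,300,280,335));bs,_,ms=blob(s,blue(s),(310,335,365,400))
print("blue",tri(t,bt,s,bs),onz(t,bt,47),onz(s,bs,50))
rt,a,_=blob(t,red(t),(365,300,400,335));rs,b,_=blob(s,red(s),(400,230,430,260))
print("knob",tri(t,rt,s,rs),a,b)
for n,p in(("top",t),("side",s)):
    for k in("rack","block"):
        d=trace(p,k)[0];ys,xs=np.nonzero(d["region"])
        cn=max(cv2.findContours(d["region"].astype(np.uint8),0,2)[0],key=cv2.contourArea)
        r=cv2.minAreaRect(cn);z=14 if k=="block" else 8
        c=np.array([onz(p,q,z)[:2] for q in cv2.boxPoints(r)])
        W=np.array([onz(p,q[0],z)[:2] for q in cn],np.float32);rw=cv2.minAreaRect(W)
        print(n,k,round(d["p"],2),"world rect",np.round(rw[0],1),np.round(rw[1],1),round(rw[2],1))
    d=trace(p,"fuse_blue")
    for e in d[:5]:
        if (e["region"]&(mt if n=="top" else ms)).sum()>20:
            W=np.array([onz(p,(x,y),45)[:2] for y,x in np.argwhere(e["region"])],np.float32);rw=cv2.minAreaRect(W);print(n,"fuse",rw)
save(t,"tb.png",(340,250,480,350),5);save(s,"sb.png",(350,170,470,300),4.5)
E
python3 m.py
```

```text
blue [484.67780951 182.02633195  49.39306168] [485.20193547 182.5559241   47.        ] [484.0535434  182.13837222  50.        ]
knob [490.18136237 -75.80456265  86.24135087] [374 311  14  14 148] [409 240  13  13 139]
top rack 0.67 world rect [505.9 181.9] [121.9  90.4] 8.7
top block 0.96 world rect [ 523.1 -138.6] [120.  210.6] 12.4
top fuse ((484.837890625, 181.86630249023438), (20.515392303466797, 81.71302032470703), 7.873874187469482)
side rack 0.7 world rect [524.4 183.9] [161.3 101.2] 9.4
side block 0.85 world rect [ 526.9 -157. ] [121.9 265. ] 12.2
side fuse ((485.2227783203125, 181.45339965820312), (20.431455612182617, 89.51112365722656), 8.509163856506348)
```

View pics/tb.png

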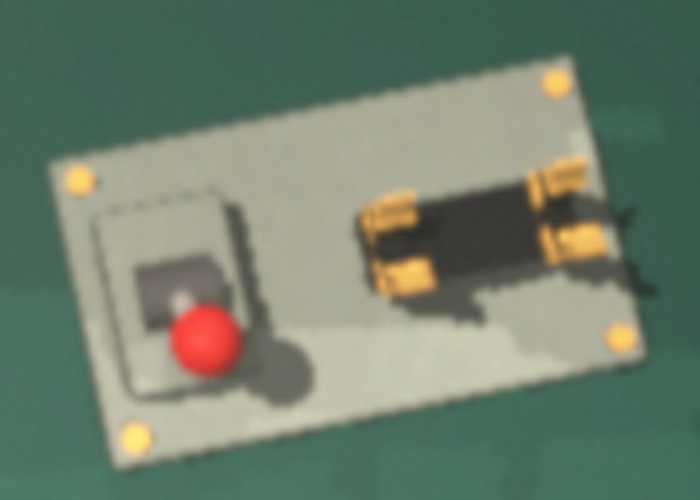

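View pics/sb.png

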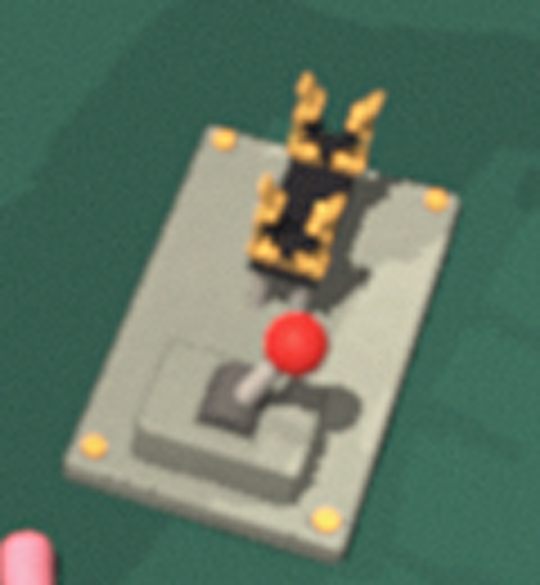

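Block: origin about (531.7,-177.7), yaw 12.4°, base fits 120x210. Fuse: (485,182), yaw about 8.5°, size fits. The crops show the lever leaning to -x and empty clips. Moving over the blue fuse.

>>> arm_command:
  steps:
    - [0.6,516,-592,80,-83]
    - [0.6,516,-592,80,-83]
    - [0.6,516,-592,80,-83]
    - [0.6,516,-592,80,-83]
    - [0.6,516,-592,80,-83]
    - [0.6,516,-592,80,-83]
    - [0.6,516,-592,80,-83]
    - [0.6,516,-592,80,-83]
    - [0.6,516,-592,80,-83]
    - [0.6,516,-592,80,-83]
    - [0.6,516,-592,80,-83]
    - [0.6,516,-592,80,-83]
    - [0.6,516,-592,80,-83]
    - [0.6,516,-592,80,-83]
    - [0.6,516,-592,80,-83]
    - [0.6,516,-592,80,-83]
  force: 20

```text
clock: 3.3
eef_pos: [484.8, 180.5, 144.8]
eef_rot: [3.141, 0.0, 1.724]
wrist_force: [-0.0, 0.5, 0.4]
finger_gap: 56.4
finger_force: 0.0
```

>>> arm_command:
  steps:
    - [0.6,1.5,0,40,0]
    - [0.6,1.5,0,75,0]
    - [0.6,1.5,0,98.5,0]
    - [0.6,1.5,0,98.5,0]
    - [0.6,1.5,0,98.5,0]
    - [0.0,1.5,0,98.5,0]
    - [0.0,1.5,0,98.5,0]
    - [0.0,1.5,0,98.5,0]
    - [0.0,1.5,0,98.5,0]
    - [0.0,1.5,0,98.5,0]
    - [0.0,1.5,0,98.5,0]
  force: 20

```text
clock: 4.68
eef_pos: [485.6, 183.1, 46.5]
eef_rot: [3.139, -0.0, 1.725]
wrist_force: [4.9, 0.7, 1.6]
finger_gap: 20.6
finger_force: 20.0
```

>>> arm_command:
  steps:
    - [0.0,0,0,-30,0]
    - [0.0,0,0,-70,0]
    - [0.0,-30,-1,-95,-1]
    - [0.0,-90,-3,-95,-3.6]
    - [0.0,-150,-5,-95,-3.6]
    - [0.0,-210,-7,-95,-3.6]
    - [0.0,-270,-8,-95,-3.6]
    - [0.0,-330,-9,-95,-3.6]
    - [0.0,-363,-9.4,-95,-3.6]
    - [0.0,-363,-9.4,-95,-3.6]
    - [0.0,-363,-9.4,-95,-3.6]
    - [0.0,-363,-9.4,-95,-3.6]

```text
clock: 6.18
eef_pos: [531.3, -176.2, 141.0]
eef_rot: [-3.142, -0.0, 1.79]
wrist_force: [0.0, -0.3, -0.4]
finger_gap: 20.8
finger_force: 20.0
```

```bash
cat > f.py <<'E'
from h import *
t=imaging.camera("top");s=imaging.camera("side")
save(t,"t2.png",(350,230,490,350),5);save(s,"s2.png",(360,120,480,260),4)
st=monitor.read_state();print(st["eef_pos"],st["eef_rot"],st["wrist_force"],st["moment"],st["finger_gap"])
# brass/blue
for n,p in(("top",t),("side",s)):
    h=cv2.cvtColor(p["img"],cv2.COLOR_RGB2HSV)
    e=proj(p,st["eef_pos"])[0];print(n,"tcp px",e)
    for d in trace(p,"fuse_blue")[:6]:
        if np.hypot(*(np.array(d["rect"][:2])-e))<40:
            W=np.array([onz(p,(x,y),st["eef_pos"][2])[:2] for y,x in np.argwhere(d["region"])],np.float32);print(round(d["p"],2),np.round(d["rect"],1),cv2.minAreaRect(W))
E
python3 f.py
```

```text
[ 531.3348331  -176.34800729  141.06736401] [3.14152268e+00 8.86445537e-07 1.78949667e+00] [-0.27702368  0.08264018 -1.48060027] [ 0.00959273 -0.07475262  0.05216939] 20.80697619397871
top tcp px [444.61456146 293.03654098]
0.77 [431.  297.1  19.2  12.4] ((524.8258056640625, -151.3017578125), (20.485836029052734, 30.731674194335938), 9.076958656311035)
side tcp px [425.40552306 181.9024642 ]
0.94 [423.5 182.6  19.8  34.1] ((529.8389892578125, -176.2391357421875), (22.09325408935547, 99.22634887695312), 11.46450424194336)
```

View pics/s2.png

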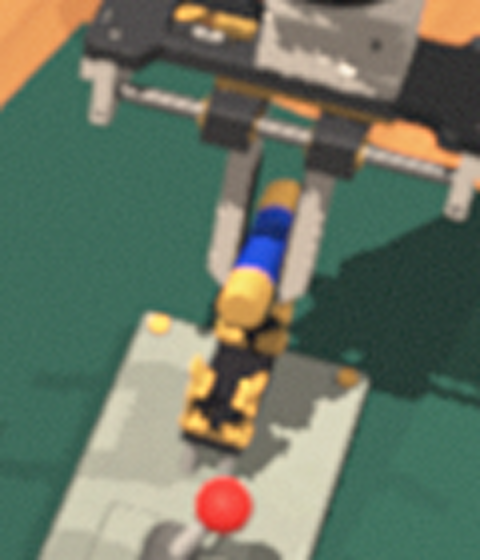

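Side view: the fuse is held level between the fingers above the clips, cap end at (245,297) in the crop. It sits about 1 mm to -x and 2 mm to +y of block centre. Correct that and go down.

>>> arm_command:
  steps:
    - [0.0,-2,1,0,0]
    - [0.0,-2,1,30,0]
    - [0.0,-2,1,46,0]
    - [0.0,-2,1,48,0]
    - [0.0,-2,1,48,0]
    - [0.0,-2,1,48,0]

```text
clock: 7.12
eef_pos: [533.0, -179.1, 93.8]
eef_rot: [3.141, 0.001, 1.788]
wrist_force: [-0.2, 0.3, -0.7]
finger_gap: 20.4
finger_force: 20.0
```

>>> arm_command:
  steps:
    - [0.0,0,0,1.5,0]
    - [0.0,0,0,3,0]
    - [0.0,0,0,4,0]
    - [0.0,0,0,4,0]

```text
clock: 7.62
eef_pos: [532.6, -178.9, 88.8]
eef_rot: [-3.141, -0.0, 1.788]
wrist_force: [0.1, 0.5, 0.1]
finger_gap: 20.3
finger_force: 20.0
```

>>> arm_command:
  steps:
    - [0.0,0,0,1.5,0]
    - [0.0,0,0,3,0]
    - [0.0,0,0,4,0]
    - [0.0,0,0,4,0]

```text
clock: 8.12
eef_pos: [533.2, -179.1, 85.7]
eef_rot: [3.14, 0.001, 1.788]
wrist_force: [1.1, 0.3, 4.8]
finger_gap: 20.5
finger_force: 20.0
```

>>> arm_command:
  steps:
    - [0.0,0,0,1,0]
    - [0.0,0,0,2,0]
    - [0.0,0,0,2,0]

```text
clock: 8.5
eef_pos: [533.5, -179.3, 84.2]
eef_rot: [3.139, 0.002, 1.788]
wrist_force: [-0.6, -0.9, 10.5]
finger_gap: 20.2
finger_force: 20.0
```

>>> arm_command:
  steps:
    - [0.0,0,0,1,0]
    - [0.0,0,0,1.5,0]
    - [0.0,0,0,1.5,0]

```text
clock: 8.88
eef_pos: [533.5, -179.4, 82.9]
eef_rot: [3.139, 0.002, 1.788]
wrist_force: [-0.1, -0.4, 11.3]
finger_gap: 20.6
finger_force: 20.0
```

>>> arm_command:
  steps:
    - [0.0,0,0,1,0]
    - [0.0,0,0,1.5,0]
    - [0.0,0,0,1.5,0]

```text
clock: 9.25
eef_pos: [533.4, -179.4, 81.1]
eef_rot: [3.14, 0.002, 1.788]
wrist_force: [0.1, -0.1, 9.8]
finger_gap: 20.3
finger_force: 20.0
```

>>> arm_command:
  steps:
    - [0.0,0,0,1,0]
    - [0.0,0,0,1.5,0]
    - [0.0,0,0,1.5,0]

```text
clock: 9.62
eef_pos: [533.3, -179.3, 79.2]
eef_rot: [3.14, 0.001, 1.788]
wrist_force: [1.0, -0.2, 5.7]
finger_gap: 20.1
finger_force: 20.0
```

>>> arm_command:
  steps:
    - [0.0,0,0,1,0]
    - [0.0,0,0,2,0]
    - [0.0,0,0,2,0]

```text
clock: 10.0
eef_pos: [532.9, -179.0, 76.4]
eef_rot: [3.141, 0.0, 1.788]
wrist_force: [3.2, -0.6, 1.0]
finger_gap: 20.3
finger_force: 20.0
```

>>> arm_command:
  steps:
    - [0.0,0,0,1,0]
    - [0.0,0,0,2,0]
    - [0.0,0,0,2,0]

```text
clock: 10.38
eef_pos: [532.5, -178.8, 73.9]
eef_rot: [-3.141, -0.0, 1.788]
wrist_force: [4.3, 0.0, -5.5]
finger_gap: 20.0
finger_force: 20.0
```

>>> arm_command:
  steps:
    - [0.0,0,0.5,1,0]
    - [0.0,0,0.5,1,0]

```text
clock: 10.62
eef_pos: [533.0, -178.7, 73.2]
eef_rot: [-3.141, -0.0, 1.788]
wrist_force: [3.0, 0.6, -3.2]
finger_gap: 20.6
finger_force: 20.0
```

>>> arm_command:
  steps:
    - [0.0,0,0,0.7,0]
    - [0.0,0,0,0.7,0]

```text
clock: 10.88
eef_pos: [533.1, -178.8, 73.0]
eef_rot: [-3.142, -0.0, 1.788]
wrist_force: [-0.6, 2.9, 3.7]
finger_gap: 20.6
finger_force: 20.0
```

>>> arm_command:
  steps:
    - [0.0,0,0,0.4,0]
    - [0.0,0,0,0.4,0]

```text
clock: 11.12
eef_pos: [533.2, -178.8, 72.9]
eef_rot: [3.141, 0.0, 1.788]
wrist_force: [-2.9, 2.9, 6.3]
finger_gap: 20.7
finger_force: 20.0
```

Resistance rises steeply: the fuse is home. Release and lift.

>>> arm_command:
  steps:
    - [0.5,0,0,0,0]
    - [0.5,0,0,0,0]
    - [0.5,0,0,0,0]
    - [0.5,0,0,0,0]
    - [0.5,0,0,0,0]
    - [0.5,0,0,-30,0]
    - [0.5,0,0,-80,0]
    - [0.5,0,0,-110,0]
    - [0.0,50,-60,-110,0]
    - [0.0,110,-70,-110,0]
    - [0.0,110,-70,-110,0]
    - [0.0,110,-70,-110,0]
    - [0.0,110,-70,-110,0]

```text
clock: 12.75
eef_pos: [441.7, -87.3, 182.3]
eef_rot: [3.142, 0.0, 1.788]
wrist_force: [-1.2, -0.6, -0.3]
finger_gap: 1.5
finger_force: 0.0
```

Run:
```python
from h import *
t=imaging.camera("top");s=imaging.camera("side")
a=t["img"][230:350,350:490];b=s["img"][150:290,350:490]
im=np.hstack([cv2.resize(a,(400,343)),cv2.resize(b,(400,400))[:343]])[:,:,::-1]
cv2.imwrite("pics/c3.png",im)
def red(p,box):
    h=cv2.cvtColor(p["img"],cv2.COLOR_RGB2HSV);m=((h[...,0]<6)|(h[...,0]>174))&(h[...,1]>150)&(h[...,2]>80)
    x0,y0,x1,y1=box;ys,xs=np.nonzero(m[y0:y1,x0:x1]);return (xs.mean()+x0,ys.mean()+y0,len(xs)) if len(xs) else None
print(red(t,(350,270,420,340)),red(s,(390,220,440,270)))
st=monitor.read_state();print(st["eef_pos"],st["wrist_force"])
```

```text
(np.float64(376.9767441860465), np.float64(318.30232558139534), 43) (np.float64(415.3262411347518), np.float64(245.95744680851064), 141)
[441.52479846 -87.30252241 182.12826549] [-0.00392836 -0.2283898   0.08860101]
```

View pics/c3.png

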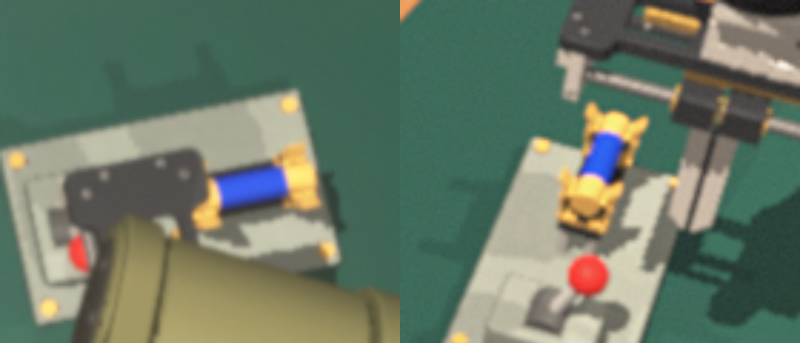

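Picture: the blue fuse lies level in both clips (crop 250,185 top; 600,160 side), fingers clear, lever untouched. Now the lever, with closed fingers from the -x side.

>>> arm_command:
  steps:
    - [0.0,2.5,0,50,0]
    - [0.0,2.5,0,91,0]
    - [0.0,2.5,0,91,0]
    - [0.0,2.5,10,91,0]
    - [0.0,2.5,20,91,0]
    - [0.0,2.5,26,91,0]
    - [0.0,2.5,32,91,0]
    - [0.0,2.5,38,91,0]
    - [0.0,2.5,44,91,0]
    - [0.0,2.5,50,91,0]
    - [0.0,2.5,56,91,0]
    - [0.0,2.5,62,91,0]
    - [0.0,2.5,62,91,0]

```text
clock: 14.48
eef_pos: [501.4, -70.6, 91.2]
eef_rot: [3.141, -0.0, 1.788]
wrist_force: [-1.0, -1.1, 0.3]
finger_gap: 0.4
finger_force: 0.0
```

>>> arm_command:
  steps:
    - [0.0,0,3,0,0]
    - [0.0,0,5,0,0]
    - [0.0,0,5,0,0]

```text
clock: 14.85
eef_pos: [506.0, -69.6, 91.3]
eef_rot: [3.142, 0.0, 1.788]
wrist_force: [-0.8, -0.1, -0.5]
finger_gap: 0.8
finger_force: 0.2
```

>>> arm_command:
  steps:
    - [0.0,0,3,0,0]
    - [0.0,0,5,0,0]
    - [0.0,0,5,0,0]

```text
clock: 15.22
eef_pos: [510.3, -68.7, 91.2]
eef_rot: [-3.14, -0.0, 1.788]
wrist_force: [-5.9, -1.4, 2.2]
finger_gap: 0.3
finger_force: 3.4
```

>>> arm_command:
  steps:
    - [0.0,0,2,0,0]
    - [0.0,0,4,0,0]
    - [0.0,0,4,0,0]

```text
clock: 15.6
eef_pos: [511.2, -68.4, 91.0]
eef_rot: [-3.132, -0.001, 1.788]
wrist_force: [-33.5, -7.6, 18.7]
finger_gap: 0.5
finger_force: 17.3
```

```bash
cat > k.py <<'E'
from h import *
s=imaging.camera("side");t=imaging.camera("top")
def red(p,box):
    h=cv2.cvtColor(p["img"],cv2.COLOR_RGB2HSV);m=((h[...,0]<6)|(h[...,0]>174))&(h[...,1]>150)&(h[...,2]>80)
    x0,y0,x1,y1=box;ys,xs=np.nonzero(m[y0:y1,x0:x1]);return (xs.mean()+x0,ys.mean()+y0,len(xs)) if len(xs) else None
print(red(t,(350,270,420,340)),red(s,(370,210,440,270)))
o=np.array([531.7,-177.7,0]);a=np.radians(12.4);X=np.array([np.cos(a),np.sin(a),0]);Y=np.array([-np.sin(a),np.cos(a),0])
for th in np.arange(-.4,.9,.1):
    k=o+110*Y+55*np.sin(th)*X+np.array([0,0,36+55*np.cos(th)]);print(round(th,1),proj(s,k)[0].round(1),proj(t,k)[0].round(1))
save(s,"s%d.png"%s["shot"],(350,150,490,290),4)
print(s["shot"],monitor.read_state()["eef_pos"])
E
python3 k.py
```

```text
None (np.float64(389.6861313868613), np.float64(239.32116788321167), 137)
-0.4 [416.4 246.9] [380.3 319.3]
-0.3 [413.7 245.3] [379.8 316.4]
-0.2 [410.9 244. ] [379.2 313.4]
-0.1 [408.  242.8] [378.6 310.3]
-0.0 [405.1 241.8] [378.  307.3]
0.1 [402.1 241. ] [377.3 304.2]
0.2 [399.1 240.4] [376.5 301.2]
0.3 [396.2 240. ] [375.8 298.3]
0.4 [393.3 239.8] [375.  295.5]
0.5 [390.5 239.9] [374.3 292.9]
0.6 [387.9 240.1] [373.5 290.5]
0.7 [385.4 240.6] [372.8 288.3]
0.8 [383.1 241.2] [372.1 286.3]
9 [511.11788614 -68.45176709  90.94068202]
```

The lever is at its hard stop (+0.5 rad by the image). Back off and lift.

>>> arm_command:
  steps:
    - [0.0,0,-15,0,0]
    - [0.0,0,-45,0,0]
    - [0.0,0,-60,-20,0]
    - [0.0,0,-80,-80,0]
    - [0.0,-40,-120,-100,0]
    - [0.0,-40,-120,-100,0]
    - [0.0,-40,-120,-100,0]
    - [0.0,-40,-120,-100,0]

```text
clock: 16.7
eef_pos: [406.5, -131.9, 190.8]
eef_rot: [-3.141, -0.001, 1.789]
wrist_force: [0.4, -0.0, 0.1]
finger_gap: 0.6
finger_force: 0.0
```

```bash
python3 k.py | grep -v '\[.*\[' ; ls -t pics | head -1; cp pics/$(ls -t pics | head -1) pics/final.png; python3 -c "
from h import *
s=imaging.camera('side');save(s,'full.png')"
```

```text
(np.float64(374.84057971014494), np.float64(292.3333333333333), 138) (np.float64(390.16911764705884), np.float64(239.76470588235293), 136)
11 [ 406.415663   -131.99779075  190.8004558 ]
s11.png
```

View pics/final.png

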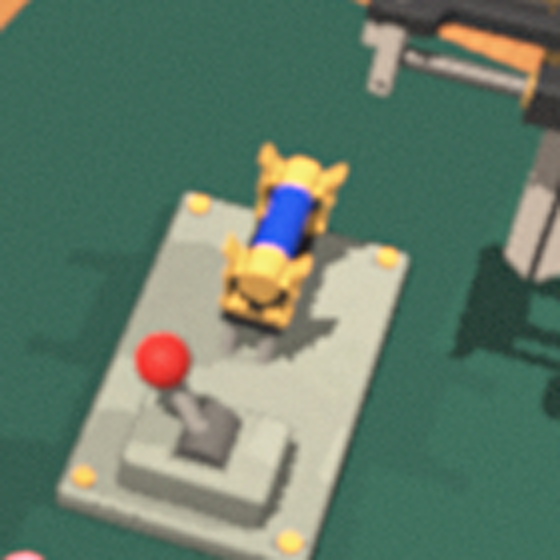

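View pics/full.png

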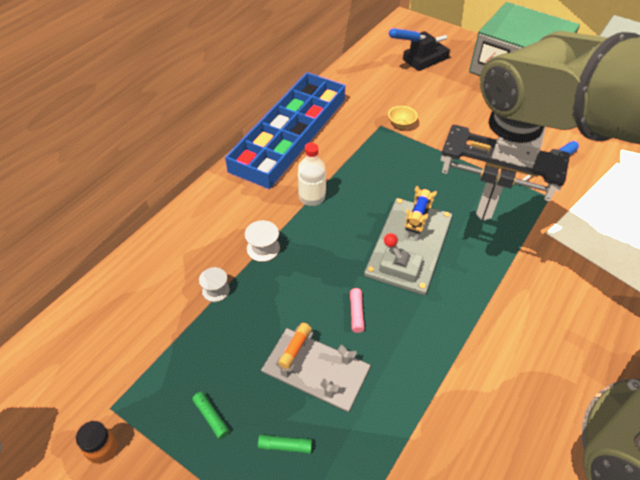

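The pictures show the fuse clasped in both clips, the knob over to +x at (390,240), the orange fuse still in the rack, and the spools and bottle standing. The robot is clear.

```bash
python3 -c "
from cell import job
print(job.sign_off())"
```

```text
the job is handed in; nothing more can be done
None
```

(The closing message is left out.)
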